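# Clamp the test slides and read the red one with the lens

### The arm

A 6-joint arm with a two-finger parallel gripper is mounted at the origin on the work surface. World frame = base frame: x ahead of the robot, y to its left, z up, the work surface at z = 0. Lengths are in m, angles in rad, forces in N, time in s.
With the tool pointing down it reaches from about 0.35 to 0.975 m from the base axis. Payload 7.1 kg.
Tool frame: the origin (TCP) lies midway between the tips of the shut fingers; the grasp point (between the pads) lies 19 mm behind it; z points along the fingers, y is the line along which they close (so a half turn about z gives the same grasp; the last joint's range is limited). The gripper opens to 88 mm and grips with 3 to 60 N. Pads are 20 mm wide; open, the fingers measure 115 mm over their backs; the gripper's body (75 mm by 178 mm) begins 61 mm behind the grasp point.
Start: joints at [-1.333, 0.423, 1.63, -0, 1.089, -0.019], TCP at [0.159, -0.604, 0.223] pointing down, gripper open.
Joint ranges: [-3, 3], [-0.9, 2.11], [0.09, 2.58], [-1.31, 4.45], [0.11, 2.69], [-2.54, 2.54]. Speed limits (rad/s): [2.39, 2.39, 3.01, 3.14, 3.14, 3.14].

### API

Orientations are given as a unit quaternion [w, x, y, z].
In Python, from station import move_pose, movel, movej, command_gripper, wait, inverse_kinematics, read_camera, camera_info, MotionError, job_done, get_time, get_joint_pos, get_qvel, get_effort, get_tcp_pos, get_ee_rot, get_ft_force, get_ft_torque, get_grip_width, get_finger_force gives the robot as it stands. Calls block until the motion is done:
- move_pose(position, orientation): joint-space move of the TCP to a pose.
- movel(position, frame=None, v=0.15, until_force=None): straight line of the TCP; frame=None keeps the orientation; v is the mean speed in m/s. With until_force (N) it stops when the force on the tool has changed by that much, and returns True; else False.
- movej(angles): joint-space move.
- command_gripper(opening): opening from 0.0 (shut) to 1.0 (fully open); the grip force is fixed at half the most; returns when the fingers have stopped.
- wait(seconds).
- inverse_kinematics(position, orientation): joint angles nearest the present ones, or None.
- read_camera(name): name is "side" or "top"; returns the picture (384x512x3 uint8, red, green, blue); there is no depth.
- camera_info(name): a dict with "intrinsics" (3x3 intrinsics, pixels), "T" (4x4, takes a point from camera to world coordinates). Camera axes: x right, y up, looking along -z (the intrinsics and any distortion apply to the point x, -y, -z); pixel columns grow to the right and rows downward; lengths in m; the calibration is good to about 2 mm. A picture is of the moment at which its call begins. camera_info takes no time and is no camera call.
A pose or a line that the arm cannot do raises MotionError and nothing moves.
- job_done(): hands the job in; it is judged then, once.
Readings, each from a call of its own:
- get_time(): time.
- get_joint_pos(): joint angles.
- get_qvel(): joint speeds.
- get_effort(): joint torques, N m.
- get_tcp_pos(): TCP position.
- get_ee_rot(): TCP orientation.
- get_ft_force(): force on the tool from outside, world axes, zero at the start.
- get_ft_torque(): the same for the moment, N m.
- get_grip_width(): opening from 0.0 (shut) to 1.0 (fully open).
- get_finger_force(): force on a finger pad.
Only numpy, scipy, OpenCV 4.12 (cv2) and the standard library are available. Lean on these libraries where they do the work, as an engineer would, in place of code of your own. Each camera call takes 0.05 s, during which the arm holds its last target. There are 200 camera calls.

### The job

First swing the view box's hold-down bar over the glass slides until it lies fully home in its catch, without forcing it. Then pick up the reading lens by its handle and hold it level, centred over the red sample, with the lens at the focal height marked by the white line on the green collar of the focus post; finish while still holding it there, in the air. Leave the collar, the slides, the bottles, the timer and the cartons where they are.

Things in the scene. Friction and masses are not known exactly. Their poses are not given: they have to be found in the camera images.
- viewbox: white illuminated slide-reading box fixed to the bench, 180 mm (its x) x 250 mm (its y), flat slate-blue top 55 mm above the bench; origin at the centre of its underside, z up; its -x side, with a rocker switch, faces the robot, turned by up to 0.3 rad. Three glass slides lie along x, side by side between 3 mm high guides on its top: centres at x -4, y -37, 0 or 37 mm, upper faces at z 59
- hold_bar (a joint): steel hold-down bar, 14 mm wide, 5 mm thick, on a level pin along the box's x; at 0 rad it lies level over the slides, 1 mm above them, pointing from the pin to the box's -y, home in its U-shaped catch, where it stops rigidly. Larger values swing the free end up (1.57 = upright). Hinge friction (0.1 N m, about 1 N at the tab) keeps it at any angle
- bar_hinge (a point): centre of the hold-down bar's hinge pin, in the view box's frame at (22, 90, 62.5) mm. The catch lies 160 mm from the pin, at (22, -70) mm, its top at z 64
- bar_tab (a point): middle of the top face (the one that looks up when closed) of the black ribbed thumb tab at the bar's free end, just beyond the catch: 22 mm wide (box x), 28 mm long, 8 mm thick; the point is 184 mm from the pin along the bar and 5.5 mm off the pin's axis towards the top side (68 mm above the bench when closed)
- collar_mark (a point): white line round the middle of the green collar on the focus post, on the post's axis; its height (z) is the lens's focal height, 80 to 120 mm above the slides. Collar 24 mm across, 10 mm tall, with a green pointer, held by friction. The post, a 10 mm steel rod with its top 207 mm above the bench, stands at the box's far left corner, (72, 104) mm in its frame
- loupe: reading lens lying flat on the bench: dark round rim, 66 mm outside, 14 mm thick, on a dark straight handle 20 mm wide and 18 mm tall with a steel neck; about 85 g. Origin on its underside directly below point loupe_grip; x runs along the handle towards the lens, z up through the glass
- loupe_grip (a point): place to grip on the handle: its cross-section's centre, 9 mm above the underside, 75 mm from the lens centre; the balance point is about 20 mm from it, towards the lens; the handle's straight part runs from 50 mm behind this point to 30 mm ahead of it (x of the loupe)
- lens (a point): centre of the glass of the reading lens, half-way through the rim: 75 mm ahead (loupe x) of loupe_grip, 7 mm above the loupe's underside; z is the lens axis
- red_sample (a point): centre of the clumped dark-red sample, 18 mm across, on the top face of its glass slide (slide 78 x 28 x 4 mm, loose in the guides); the slide lies in any of the three places
- blue_sample (a point): the same for the slide with the blue sample; a bystander
- yellow_sample (a point): the same for the slide with the yellow sample; a bystander
- slide_red: the loose glass slide with the red sample; origin at the centre of its underside, x along it
- slide_blue: glass slide with the blue sample; as slide_red
- slide_yellow: glass slide with the yellow sample; as slide_red
- dropper_black: small dropper bottle with a black cap, brown glass, 25 mm across, 64 mm tall, standing on the bench; a bystander; origin at the centre of its underside
- dropper_green: small dropper bottle with a green cap, white, 25 mm across, 64 mm tall, standing on the bench; a bystander; origin at the centre of its underside
- dropper_red: small dropper bottle with a red cap, white, 25 mm across, 64 mm tall, standing on the bench; a bystander; origin at the centre of its underside
- timer: white laboratory timer standing on the bench, 18 x 64 x 60 mm; a bystander; origin under its centre
- carton_a: open orange kit carton, 55 x 75 x 80 mm; a bystander; origin under its centre
- carton_b: another open orange kit carton, as carton_a
Not all that is in view belongs to the job. What is meant by the loupe is not turquoise, and is the smaller of those in its own colour. What is shaped like the slide_blue but turquoise is not meant.

How it is judged:
By the outcome, as a careful person would: the job done as asked, in the order asked, and still so for the second after the job is handed in, while the arm keeps its last pose, push and grip.
It also fails if it takes over 59 s, if anything falls off the work surface, if the arm or the gripper's body presses on something with over 40 N, if the wrist force passes 120 N, or if a joint passes its speed limit or range.

## Working session

There is one attempt and no reset: what is moved stays moved. The work goes in short steps, each a Python script; the robot and the scene stay as the last script left them, time stands still between calls to the robot, and variables do not carry over. Pictures are saved under pics/ and viewed, at most 10 in all, crops included, and the job is handed in when it is done.

```bash
mkdir -p pics; ls; python3 - <<'E'
from station import *
import cv2,numpy as np
np.set_printoptions(precision=4,suppress=True)
for n in("top","side"):
    im=read_camera(n);cv2.imwrite(f"pics/{n}0.png",im[...,::-1])
    cv2.imwrite(f"pics/{n}0b.png",cv2.resize(im[...,::-1],(800,600),interpolation=cv2.INTER_CUBIC))
    c=camera_info(n);print(n,c)
print(get_time(),get_ee_rot())
E
```

```text
pics
top {'intrinsics': array([[377.667 ,   0.    , 251.6023],
       [  0.    , 377.667 , 192.1549],
       [  0.    ,   0.    ,   1.    ]]), 'T': array([[ 0.016 ,  0.9919, -0.1261,  0.4157],
       [-0.9999,  0.0162,  0.0006, -0.1263],
       [ 0.0026,  0.1261,  0.992 ,  1.3267],
       [ 0.    ,  0.    ,  0.    ,  1.    ]])}
side {'intrinsics': array([[367.5281,   0.    , 250.2166],
       [  0.    , 367.5281, 193.4492],
       [  0.    ,   0.    ,   1.    ]]), 'T': array([[-0.9685,  0.1334, -0.2102,  0.3269],
       [-0.249 , -0.5189,  0.8177,  0.7537],
       [ 0.    ,  0.8443,  0.5358,  0.6695],
       [ 0.    ,  0.    ,  0.    ,  1.    ]])}
0.1 [-0.0007  0.9918  0.1281 -0.0001]
```

View pics/top0b.png

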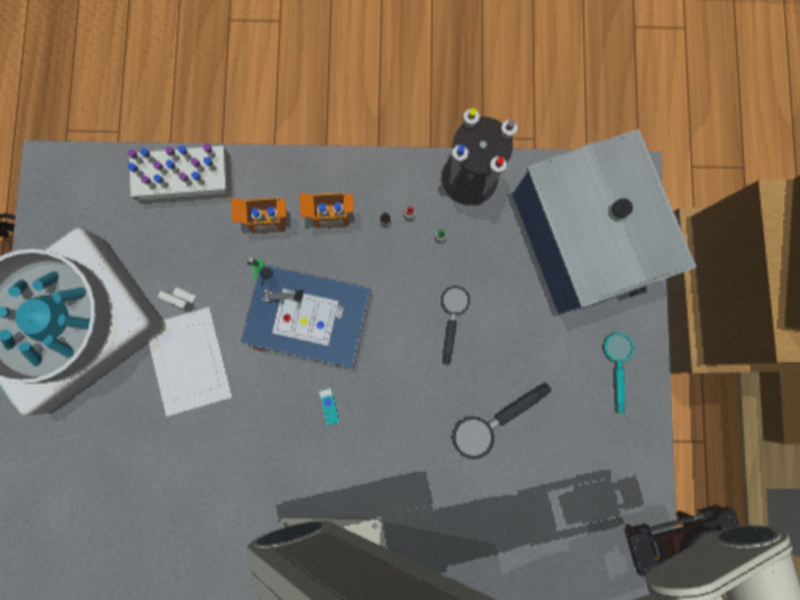

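View pics/side0b.png

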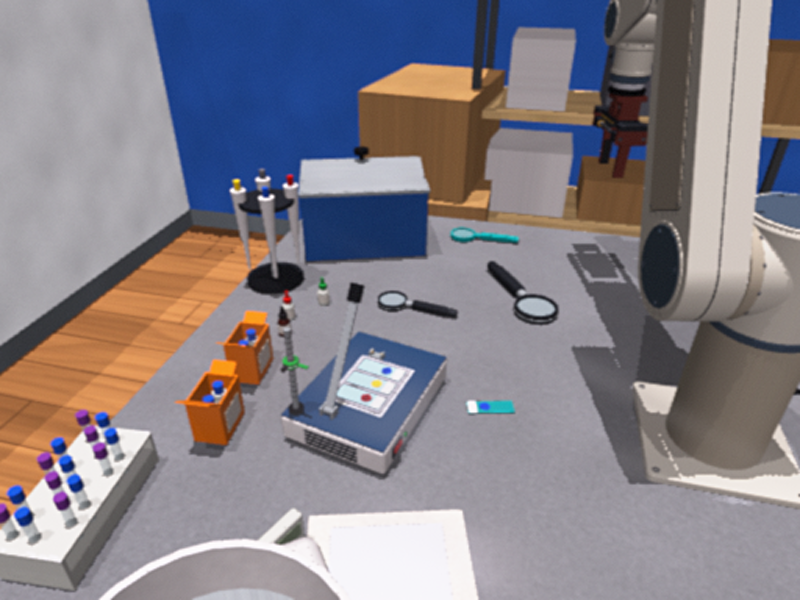

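The top view (800 px scale) shows three reading lenses: a turquoise one at (618,350), a large dark one at (473,437) and a small dark one at (455,300). The small dark one fits, because it isn't turquoise and is the smaller of the dark pair. The turquoise slide at (328,406) lies on the bench and isn't meant. On the view box at (305,315) the red sample is at (287,318), and the bar is nearly upright.

```bash
cat > h.py <<'E'
import cv2,numpy as np
from station import *
np.set_printoptions(precision=4,suppress=True)
def proj(n,P):
    c=camera_info(n);T=c["T"];p=(np.atleast_2d(P)-T[:3,3])@T[:3,:3]
    p=p*[1,-1,-1];q=p@c["intrinsics"].T;return q[:,:2]/q[:,2:]
def ray(n,uv):
    c=camera_info(n);T=c["T"];d=np.linalg.inv(c["intrinsics"])@[uv[0],uv[1],1]
    return T[:3,3],T[:3,:3]@(d*[1,-1,-1])
def at_z(n,uv,z):
    o,d=ray(n,uv);return o+d*(z-o[2])/d[2]
def tri(uvt,uvs):
    (a,d),(b,e)=ray("top",uvt),ray("side",uvs)
    s=np.linalg.lstsq(np.c_[d,-e],b-a,rcond=None)[0];p,q=a+d*s[0],b+e*s[1]
    return (p+q)/2,np.linalg.norm(p-q)
def crop(src,x,y,w,h,k):
    return cv2.resize(src[y:y+h,x:x+w],None,fx=k,fy=k,interpolation=cv2.INTER_CUBIC)
E
python3 - <<'E'
from h import *
t=cv2.imread("pics/top0.png");s=cv2.imread("pics/side0.png")
def blobs(n,im,lo,hi,roi,amin=3):
    h=cv2.cvtColor(im,cv2.COLOR_BGR2HSV);m=cv2.inRange(h,np.array(lo),np.array(hi))
    x,y,w,hh=roi;k=np.zeros_like(m);k[y:y+hh,x:x+w]=m[y:y+hh,x:x+w]
    return k
hsv=cv2.cvtColor(t,cv2.COLOR_BGR2HSV)
print("box hsv",hsv[215,165],"bench",hsv[250,250],"loupe handle",hsv[222,286])
# box top in top image
m=blobs("top",t,(100,90,30),(125,255,200),(145,160,100,85))
c=max(cv2.findContours(m,0,2)[0],key=cv2.contourArea);r=cv2.minAreaRect(c);b=cv2.boxPoints(r)
print("rect",r);P=np.array([at_z("top",p,.055) for p in b]);print(P,np.linalg.norm(np.diff(P,axis=0),axis=1),P.mean(0))
# loupe
x,y,w,h=270,175,40,65
g=t[...,:].max(2);m=np.zeros_like(g);m[y:y+h,x:x+w]=(g[y:y+h,x:x+w]<62)*255
c=max(cv2.findContours(m,0,2)[0],key=cv2.contourArea);print("loupe contour",cv2.boundingRect(c),cv2.contourArea(c),[np.percentile(g[y:y+h,x:x+w],q) for q in(1,5,10,50)])
for name,lo,hi in(("red",(0,120,60),(8,255,255)),("red2",(170,120,60),(180,255,255)),("yel",(20,100,80),(35,255,255)),("blu",(110,150,120),(125,255,255)),("grn",(45,100,50),(75,255,255))):
  for n,im,roi in(("top",t,(150,160,85,75)),("side",s,(170,170,120,130))):
    k=blobs(n,im,lo,hi,roi);N,_,st,ce=cv2.connectedComponentsWithStats(k)
    print(name,n,[(st[i,4],ce[i].round(1)) for i in range(1,N) if st[i,4]>2])
cv2.imwrite("pics/c1.png",np.hstack([crop(t,150,160,90,80,5),crop(t,268,175,60,80,5)]))
cv2.imwrite("pics/c2.png",crop(s,175,175,130,130,4.6))
E
```

```text
box hsv [105 105 119] bench [105  17 122] loupe handle [111  36  70]
rect ((195.31613159179688, 201.42941284179688), (71.666015625, 50.83190155029297), 12.87500286102295)
[[ 0.4838  0.1973  0.055 ]
 [ 0.6536  0.1668  0.055 ]
 [ 0.6023 -0.0732  0.055 ]
 [ 0.4342 -0.0389  0.055 ]] [0.1726 0.2454 0.1716] [0.5435 0.063  0.055 ]
loupe contour (284, 224, 4, 8) 6.0 [np.float64(60.0), np.float64(70.0), np.float64(93.90000000000003), np.float64(122.0)]
red top []
red side [(np.int32(22), array([183.1, 190.3])), (np.int32(7), array([180.6, 206.4]))]
red2 top [(np.int32(13), array([183.4, 202.6]))]
red2 side [(np.int32(14), array([233.9, 254.1])), (np.int32(14), array([253.9, 285.9]))]
yel top [(np.int32(19), array([194.1, 205. ]))]
yel side [(np.int32(19), array([240.6, 245.3]))]
blu top [(np.int32(10), array([204.7, 207.7]))]
blu side [(np.int32(13), array([247. , 236.8]))]
grn top [(np.int32(46), array([164.5, 170.8]))]
grn side [(np.int32(21), array([205.9, 181.7])), (np.int32(55), array([187.8, 231.8]))]
```

View pics/c1.png

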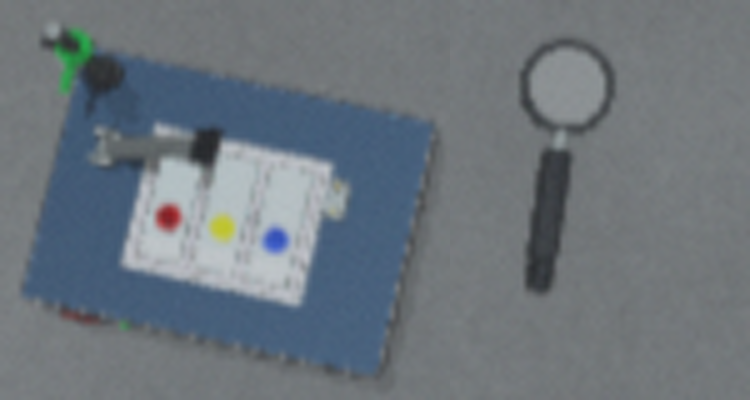

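View pics/c2.png

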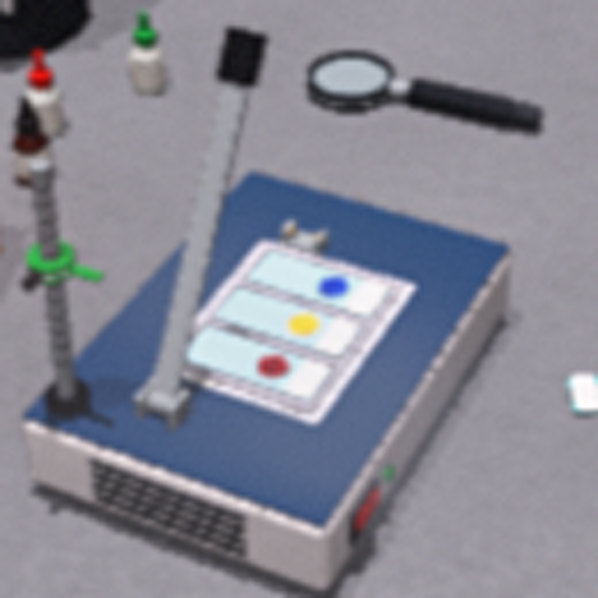

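The crops confirm the small dark loupe: lens at crop (568,86), handle down to (540,285). The bar is upright with its tab at side crop (243,57), the catch at (303,237), and the green collar at (51,260) on the post.

```bash
cat > fit.py <<'E'
from h import *
from scipy.optimize import least_squares
t5=lambda p:(np.array(p,float)+.5)/5-.5+[150,160]
l5=lambda p:(np.array(p,float)-[450,0]+.5)/5-.5+[268,175]
s4=lambda p:(np.array(p,float)+.5)/4.6-.5+175
C=np.array([[-90,125,55],[90,125,55],[90,-125,55],[-90,-125,55]])/1e3
ot=t5([[22,294],[435,122],[380,376]]);it=[0,2,3]
os_=s4([[330,525],[25,422],[250,172],[510,245]])
def W(q,P):
    c,s=np.cos(q[2]),np.sin(q[2]);P=np.atleast_2d(P);R=np.array([[c,-s,0],[s,c,0],[0,0,1]]);return P@R.T+[q[0],q[1],0]
f=lambda q:np.r_[(proj("top",W(q,C[it]))-ot).ravel(),(proj("side",W(q,C))-os_).ravel()]
r=least_squares(f,[.54,.06,.2],loss="soft_l1");Q=r.x
E
python3 - <<'E'
from fit import *
print("box",Q,"res px",r.fun)
inv=lambda p:W([0,0,-Q[2]],p-[Q[0],Q[1],0])[0]*1e3
for n,a,b in(("red",[169,217],[273,366]),("yel",[222,228],[304,325]),("blu",[276,240],[334,287])):
    p,e=tri(t5(a),s4(b));print(n,p,"gap",e,"box",inv(p),"top@59",inv(at_z("top",t5(a),.059)),"side@59",inv(at_z("side",s4(b),.059)))
p,e=tri(t5([208,147]),s4([243,57]));print("tab",p,e,inv(p))
p,e=tri(t5([52,36]),s4([40,165]));print("posttop",p,e,inv(p))
p,e=tri(t5([76,46]),s4([51,260]));print("collar",p,e,inv(p))
for z in(.055,.14,.15,.16,.207):print("post z",z,proj("side",W(Q,[.072,.104,z]))*1,"top",proj("top",W(Q,[.072,.104,z])))
print("obs collar side",s4([51,260]),"posttop",s4([40,165]),"base",s4([66,395]), "top collar",t5([76,46]))
a=at_z("top",l5([568,86]),.010);b=at_z("top",l5([540,285]),.018);n=at_z("top",l5([560,150]),.018)
print("lens",a,"tail",b,n,np.linalg.norm((a-b)[:2]),"yaw",np.arctan2(*(a-b)[1::-1]))
print("lens side",at_z("side",s4([351,79]),.010),"tail side",at_z("side",s4([538,120]),.012))
# red predicted on bar angles
for th in(1.2,1.3,1.4,1.5):
    P=np.array([.022,.09-.184*np.cos(th)+.0015*np.sin(th),.0625+.184*np.sin(th)]);print(th,(proj("top",W(Q,P))-t5([208,147]))[0],(proj("side",W(Q,P))-s4([243,57]))[0])
E
```

```text
box [ 0.5418  0.063  -0.1907] res px [-0.9955  1.7648  0.4035 -0.5507  0.0985  0.7393  0.0814  1.1338 -1.5456
 -0.9482 -0.7827 -1.1493  0.921  -0.7453]
red [0.536  0.1021 0.0591] gap 0.0006353402784262883 box [-13.1296  37.338   59.1436] top@59 [-12.8268  37.4926  59.    ] side@59 [-13.3659  37.1178  59.    ]
yel [0.529  0.0661 0.0594] gap 0.000858362654004586 box [-13.1667   0.644   59.4416] top@59 [-12.7412   0.8825  59.    ] side@59 [-13.352    0.0778  59.    ]
blu [0.5216 0.0296 0.059 ] gap 0.000828006278654273 box [-13.5602 -36.6348  58.9593] top@59 [-13.1758 -36.4864  59.    ] side@59 [-13.9893 -36.6906  59.    ]
tab [0.5629 0.0519 0.2189] 0.0004098742339910633 [ 22.7797  -6.8757 218.8693]
posttop [0.632  0.1508 0.2063] 0.002539406779820083 [ 71.839  103.3703 206.2865]
collar [0.6351 0.1492 0.1475] 0.0014445750601933662 [ 75.2393 102.3332 147.5147]
post z 0.055 [[189.7456 262.1215]] top [[170.273  174.9027]]
post z 0.14 [[186.4701 234.4585]] top [[164.6486 170.3333]]
post z 0.15 [[186.0613 231.0057]] top [[163.9347 169.7534]]
post z 0.16 [[185.6472 227.5082]] top [[163.2088 169.1637]]
post z 0.207 [[183.627  210.4463]] top [[159.6277 166.2543]]
obs collar side [185.6957 231.1304] posttop [183.3043 210.4783] base [188.9565 260.4783] top collar [164.8 168.8]
lens [ 0.5867 -0.2662  0.01  ] tail [ 0.447  -0.2464  0.018 ] [ 0.5407 -0.2599  0.018 ] 0.1411147590516958 yaw -0.14061581839865078
lens side [ 0.586  -0.2635  0.01  ] tail side [ 0.4443 -0.2407  0.012 ]
1.2 [-11.402   -2.5732] [-6.6398  0.9302]
1.3 [-17.6394  -4.0809] [-10.6076   2.4302]
1.4 [-23.9644  -5.5456] [-14.8053   4.787 ]
1.5 [-30.2834  -6.9452] [-19.1928   8.022 ]
```

The fit agrees with the known geometry: samples at height 59 mm, post top at 206 mm, lens to handle 46 mm. The bar angle is about 1.01 rad and the collar z about 0.149 m. Next I'll swing the bar.

```bash
cat > bar.py <<'E'
from fit import *
qd=lambda phi:[0,np.cos(phi/2),np.sin(phi/2),0]
HX=.010;R=.191
def tcp(th,off=0):
    y=.09-R*np.cos(th)+(.0055+off)*np.sin(th)+HX; z=.0625+R*np.sin(th)+(.0055+off)*np.cos(th)
    return W(Q,[.022,y,z])[0]
E
python3 - <<'E'
from bar import *
for phi in(Q[2]+np.pi/2,Q[2]-np.pi/2):
    for p in(tcp(1.01,.03)+[0,0,.1],tcp(1.01),tcp(.5),tcp(0)):print(round(phi,2),p,inverse_kinematics(p,qd(phi)))
E
```

```text
1.38 [0.5688 0.0867 0.3431] [ 0.1306  0.2333  1.6152 -0.      1.2931  0.3214]
1.38 [0.564  0.0618 0.2272] [ 0.0882  0.3338  1.7555 -0.      1.0523  0.2789]
1.38 [ 0.5511 -0.005   0.1589] [-0.0307  0.4006  1.8417 -0.      0.8993  0.16  ]
1.38 [ 0.5462 -0.0306  0.068 ] [-0.0777  0.5392  1.8913 -0.      0.7111  0.1131]
-1.76 [0.5688 0.0867 0.3431] None
-1.76 [0.564  0.0618 0.2272] None
-1.76 [ 0.5511 -0.005   0.1589] None
-1.76 [ 0.5462 -0.0306  0.068 ] None
```

```bash
python3 - <<'E'
from bar import *
q=qd(Q[2]+np.pi/2)
command_gripper(0.0)
p=get_tcp_pos();movel([p[0],p[1],.36],v=.25)
h=tcp(1.01,.03);move_pose([h[0],h[1],.36],q)
movel(h,v=.2)
f0=np.array(get_ft_force());print("hover",get_time(),f0)
print(movel(tcp(.97),v=.04,until_force=1.5),get_tcp_pos(),tcp(1.01),get_ft_force())
for th in np.arange(.95,.14,-.1):
    hit=movel(tcp(th),v=.07,until_force=12);f=np.array(get_ft_force())-f0
    print(round(th,2),hit,f)
    if hit:break
print(get_time());im=read_camera("side");cv2.imwrite("pics/s1.png",crop(im[...,::-1],150,150,160,140,5)[:600,:800])
E
```

```text
hover 5.7 [ 0.4568  0.4916 -0.4898]
False [0.5629 0.0555 0.2232] [0.564  0.0618 0.2272] [-0.0715  0.2106 -0.269 ]
0.95 False [ 0.2256 -0.8244  0.7462]
0.85 False [-0.49   -0.9071  0.2854]
0.75 False [-1.2817 -0.0481  1.4142]
0.65 False [-0.1137 -0.1468  0.8463]
0.55 False [-0.3682 -0.2876  0.6441]
0.45 False [-0.4575 -0.0301 -0.0669]
0.35 False [-0.3612 -0.7793  1.102 ]
0.25 False [-0.6629 -0.4477  1.0955]
0.15 False [ 0.0362 -1.4659  0.5346]
10.4417
```

View pics/s1.png

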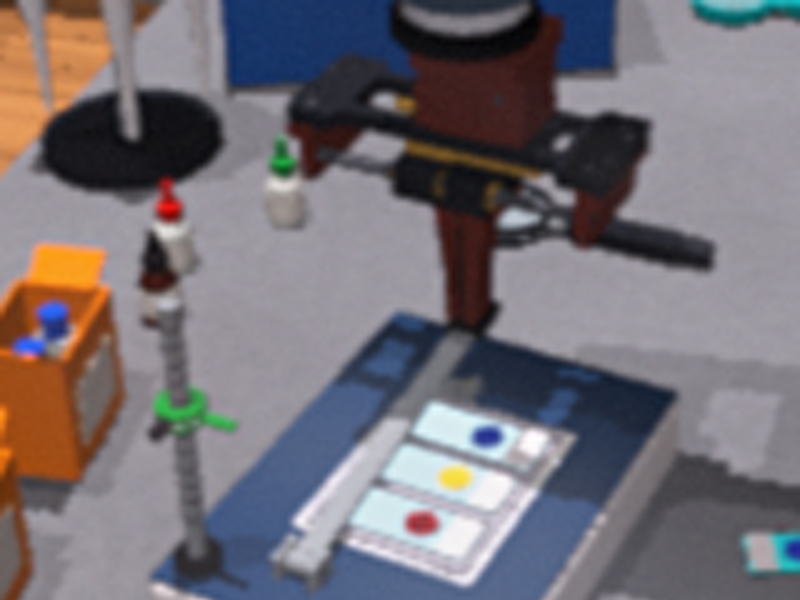

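The bar followed the fingers and now lies low over the slides, with its tab at crop (480,320) under the fingertips. I'll press it home gently.

```bash
python3 - <<'E'
from bar import *
movel(tcp(.06),v=.05,until_force=8);print(get_tcp_pos(),get_ft_force())
p=tcp(0);hit=movel(p-[0,0,.006],v=.012,until_force=6)
print(hit,get_tcp_pos(),p,get_ft_force());wait(.2);print(get_tcp_pos(),get_ft_force())
c=get_tcp_pos();movel([c[0],c[1],.25],v=.25)
command_gripper(1.0)
# hover above loupe
yaw=-.145;lens=np.array([.5863,-.265]);d=np.array([np.cos(yaw),np.sin(yaw)]);g=lens-.065*d
for phi in(yaw,yaw+np.pi,yaw-np.pi):print(phi,inverse_kinematics([*g,.15],qd(phi)))
move_pose([.42,-.1,.3],qd(yaw))
print(get_time())
t=read_camera("top")[...,::-1];s=read_camera("side")[...,::-1]
cv2.imwrite("pics/t2r.png",t);cv2.imwrite("pics/s2r.png",s)
cv2.imwrite("pics/s2.png",np.hstack([crop(s,170,175,130,130,4.6)[:,:598],crop(s,215,185,80,50,2.5)]) if 0 else crop(s,170,175,130,120,5))
E
```

```text
[ 0.546  -0.0299  0.079 ] [ 0.1195 -0.1358  0.3343]
True [ 0.5463 -0.0303  0.0682] [ 0.5462 -0.0306  0.068 ] [-0.5704  0.0479  6.1714]
[ 0.5463 -0.0303  0.0682] [-1.6215 -0.2763  6.1282]
-0.145 [-0.4758  0.4526  1.7802 -0.      0.9089  1.24  ]
2.996592653589793 [-0.4758  0.4526  1.7802 -0.      0.9089 -1.9016]
-3.286592653589793 [-0.4758  0.4526  1.7802 -0.      0.9089 -1.9016]
15.6083
```

View pics/s2.png

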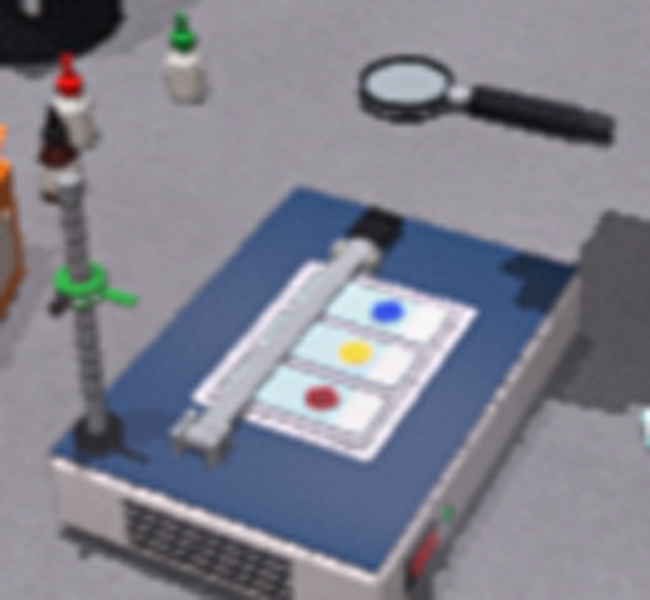

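The bar is home: rigid contact at z = 0.0682 against 0.068 expected, with the tab at crop (375,230) past the catch. The slides are undisturbed. Next is the loupe, along with a refined collar height from the saved picture.

```bash
python3 - <<'E'
from bar import *
# collar silhouette rows vs model
for f in("side0","s2r"):
    s=cv2.imread(f"pics/{f}.png").astype(float);gr=s[...,1]-np.maximum(s[...,0],s[...,2])
    sub=gr[222:242,178:200];w=np.clip(sub-10,0,None)
    for c in range(182,192):
        col=np.clip(gr[222:242,c],0,None);print(f,c,col.round(0).astype(int)[2:17],round((col*np.arange(222,242)).sum()/max(col.sum(),1),2))
a=np.linspace(0,6.28,60)
for z in(.144,.149,.154):
    P=np.vstack([W(Q,np.c_[.072+.012*np.cos(a),.104+.012*np.sin(a),0*a+z+dz]) for dz in(-.005,.005)]);u=proj("side",P);print(z,u.min(0),u.max(0))
yaw=-.145;lens=np.array([.5863,-.265]);d=np.array([np.cos(yaw),np.sin(yaw)]);g=lens-.065*d
move_pose([*g,.15],qd(yaw));movel([*g,.03],v=.2)
print(movel([*g,.004],v=.05,until_force=6),get_tcp_pos())
command_gripper(0.0);print("grip",get_grip_width()*88,get_finger_force(),get_time())
movel([*g,.204],v=.15)
move_pose([.472,.102,.204],qd(0));print(get_tcp_pos(),get_grip_width()*88,get_time(),get_ft_force())
red=np.array([.536,.102]);movel([red[0]-.065,red[1],.146],v=.1);wait(.3);print(get_tcp_pos(),get_time())
for n in("top","side"):cv2.imwrite(f"pics/{n}3r.png",read_camera(n)[...,::-1])
cv2.imwrite("pics/c3.png",np.vstack([np.hstack([crop(cv2.imread("pics/top3r.png"),150,160,80,60,5),crop(cv2.imread("pics/side3r.png"),170,200,80,60,5)]),crop(cv2.imread("pics/side3r.png"),170,200,160,60,5)]))
E
```

```text
side0 182 [  0   0   0   3  47  85 105 111  98  51   1   0   0   0   0] 230.55
side0 183 [  0   0   0   5  41  60  76  94 102  69  13   0   1   0   0] 230.88
side0 184 [ 0  0  0  0  3  4 15 52 99 83 32  9 15  0  0] 232.41
side0 185 [ 0  0  0  0  0  0  0 36 95 89 40 20 25  1  0] 232.97
side0 186 [ 0  0  0  0  0  0  0 41 92 79 40 26 29  2  0] 233.04
side0 187 [ 0  0  0 14 13 10 22 66 95 67 33 28 19  0  0] 232.08
side0 188 [ 0  0  0 28 49 57 66 94 91 50 25 24  7  0  0] 230.91
side0 189 [ 0  0  0 19 62 82 88 94 72 45 26 16  0  0  0] 230.58
side0 190 [ 0  0  0  1 34 57 65 65 58 66 39  5  0  0  0] 231.11
side0 191 [ 0  0  0  0  0  9 16 18 46 86 59  4  0  0  0] 232.58
s2r 182 [  0   0   0   1  46  85 103 109  98  51   0   0   0   0   0] 230.56
s2r 183 [  0   0   0   5  40  62  77  92 100  67  13   0   1   0   0] 230.86
s2r 184 [ 0  0  0  0  3  4 15 54 98 85 32  9 13  0  0] 232.38
s2r 185 [ 0  0  0  0  0  0  0 37 94 88 39 19 26  2  0] 232.98
s2r 186 [ 0  0  0  0  0  0  0 43 93 77 39 26 27  3  0] 233.02
s2r 187 [ 0  0  0 13 13  9 20 65 92 65 32 28 21  0  0] 232.13
s2r 188 [ 0  0  0 29 51 53 65 92 91 50 25 23  6  0  0] 230.89
s2r 189 [ 0  0  0 18 62 82 88 94 75 43 28 16  0  0  0] 230.6
s2r 190 [ 0  0  0  0 33 59 66 66 58 66 40  3  0  0  0] 231.1
s2r 191 [ 0  0  0  0  0  9 15 18 46 85 58  3  0  0  0] 232.58
0.144 [180.7616 228.1081] [191.8019 238.1497]
0.149 [180.5378 226.3778] [191.6156 236.4208]
0.154 [180.3125 224.6365] [191.4281 234.6807]
False [ 0.5219 -0.2556  0.0038]
grip 19.396826464783313 29.987805783748627 19.125
[0.4725 0.1014 0.204 ] 19.66618730086117 21.9583 [ 0.1013  0.4085 -0.7168]
[0.4713 0.1021 0.1465] 22.9917
```

View pics/c3.png

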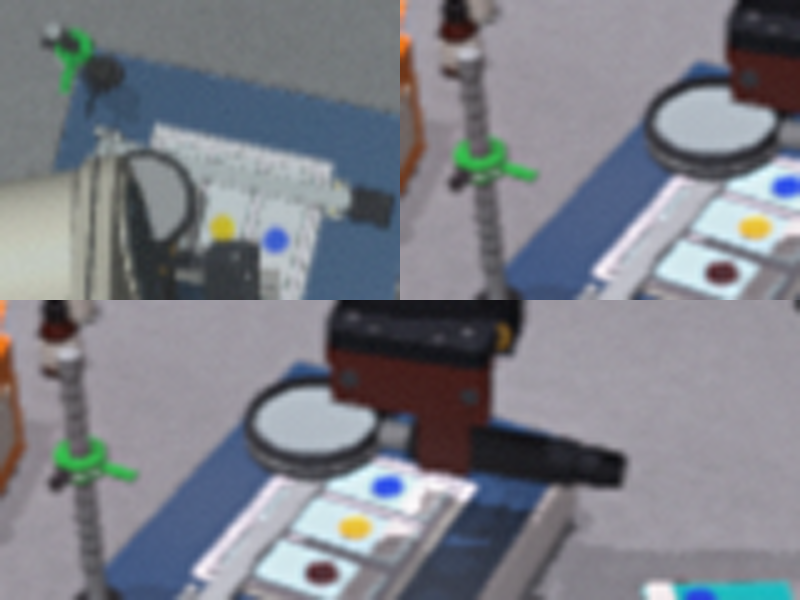

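```bash
python3 - <<'E'
from bar import *
s=cv2.imread("pics/side3r.png");t=cv2.imread("pics/top3r.png")
a=np.linspace(0,2*np.pi,200)
def sil(n,x,y,z,pitch=0):
    r=.033;P=np.vstack([np.c_[x+r*np.cos(a),y+r*np.sin(a),z+dz-pitch*r*np.cos(a)-pitch*.0] for dz in(-.007,.007)]);return cv2.convexHull(proj(n,P).astype(np.float32))[:,0]
out=[]
for n,im,x0,y0 in(("top",t,150,175),("side",s,205,205)):
    big=crop(im,x0,y0,50,50,8)
    h=sil(n,.536,.102,.1495);cv2.polylines(big,[((h-[x0,y0]+.5)*8).astype(int)],True,(0,255,255),1)
    print(n,h.min(0),h.max(0));out.append(big)
cv2.imwrite("pics/c4.png",np.hstack(out))
g=s.max(2).astype(int)
for c in(226,230,234):print(c,g[208:242,c])
for r in(222,225,228):print(r,g[r,212:252])
E
```

```text
top [167.3227 189.5492] [189.2613 210.9788]
side [218.5698 214.0738] [247.1113 236.1273]
226 [161 162 161 165 166 162 155 130  74  46 105 182 199 197 195 195 195 195
 194 198 191 156  84  61  88 103 101 179 223 200 207 203 195 195]
230 [163 161 164 160 145 131 122  75  45 112 191 201 198 196 195 194 195 194
 195 194 197 188 131  78  63  79  86  89 158 195 199 191 178 171]
234 [139 136 138 141 141 141 123  66  53 126 193 201 199 197 197 196 195 195
 195 196 197 186 134  73  61  80  77  83 134 149 154 197 236 239]
222 [155 156 158 159 161 156 140  91  70 120 182 199 197 196 195 196 196 195
 195 196 195 197 197 198 200 200 199 198 195 191 191 174 118  54  34  42
  49  54  64  65]
225 [159 157 159 156 152 140 112  73  90 150 190 197 194 195 195 194 194 195
 194 195 196 194 195 196 195 194 196 197 198 199 197 181 133  87 113 133
 132 131 128 110]
228 [157 152 143 133 134 133 127 106  76  62  77 107 151 182 191 194 196 196
 197 196 195 198 197 199 198 195 189 186 167 126  72  41  44  74 103 117
 118 116 107  72]
```

View pics/c4.png

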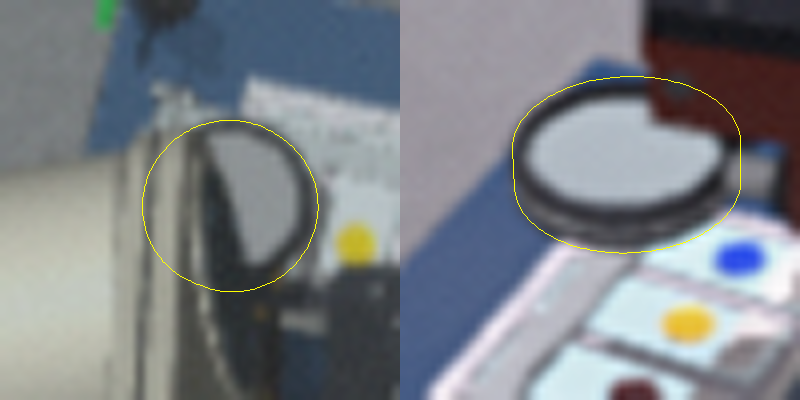

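The rim's predicted outline (lens at 0.536, 0.102, 0.1495) matches both views to about 0.3 px, so the lens is centred and level. The collar silhouette gives 0.148–0.149 m. I'll lower it 1 mm and hand in.

```bash
python3 - <<'E'
from h import *
p=get_tcp_pos();movel([.471,.102,.1450+.0002],v=.02);wait(.5)
print(get_tcp_pos(),get_ee_rot(),get_grip_width()*88,get_finger_force(),np.abs(get_qvel()).max(),get_time())
print(job_done())
E
```

```text
[0.471  0.102  0.1452] [-0.  1.  0. -0.] 19.521531133491656 29.985446333885193 0.0015841203562918004 23.8417
the job is handed in; nothing more can be done
None
```

I handed the job in at 23.8 s: the bar is fully home in its catch (6 N contact), and the arm is holding the loupe level, centred over the red sample, with the lens at about 0.148 m against a collar mark I measured at 0.148–0.149 m.

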